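# Stack the spacer and washer on the strap-roller arbor

### The arm

A 6-joint arm with a two-finger parallel gripper is mounted at the origin on the work surface. World frame = base frame: x ahead of the robot, y to its left, z up, the work surface at z = 0. Lengths are in m, angles in degrees, forces in N, time in s.
With the tool pointing down it reaches from about 0.375 to 0.9 m from the base axis. Payload 3.1 kg.
Tool frame: the origin (TCP) lies at the very end of the fingers, on their centre line; the grasp point (between the pads) lies 19 mm behind it; z points along the fingers, y is the direction in which the jaws open and shut (so a half turn about z gives the same grasp; the last joint's range is limited). The gripper opens to 87 mm and grips with 3 to 60 N. Pads are 19 mm wide; open, the fingers measure 117 mm over their backs; the gripper's body (75 mm by 190 mm) begins 51 mm behind the grasp point.
Start: joints at [55.835, 30.224, 82.088, -0, 67.689, -10.227], TCP at [0.254, 0.571, 0.223] pointing down, gripper open.
Joint ranges: [-176.69, 176.69], [-43.24, 126.21], [12.49, 139.97], [-82, 262], [0, 151.66], [-163.58, 163.58]. Speed limits (degrees/s): [159.86, 159.86, 180, 180, 180, 180].

### API

Orientations are given as a 3x3 rotation matrix whose columns are the frame's x, y, z axes.
In Python, from rig import read_state, capture, hand_in gives the robot as it stands. The module is installed in compiled form; this text tells all that it offers.
- The arm moves only by the tool send_rows, never from a script. Its argument "moves" is one flat list of numbers, 7 for each row, row after row: the turn, a rotation vector about the world's x, y, z in degrees, then the shift along the world's x, y, z in cm, then the gripper's target within -1 to 1 (fully open at 1, half-way at 0, shut at -1). In form: [rx, ry, rz, tx, ty, tz, hand, rx, ry, rz, tx, ty, tz, hand, ...]. A call has 1 to 20 rows; each row shifts and turns the commanded pose from where the row before left it; what a row does not reach is not made up. A row lasts 1/10 s, in which the tool goes at most 50 mm and 8.59 degrees, less where a joint would pass 70% of its speed; a pose out of reach is approached as far as the arm can. A call with a gripper value outside its range is refused whole. The fingers move at their own pace and stop on an object; the grip force is fixed at half the most. Time passes only in rows, so rows that do not move let the fingers close. It gives the time, the measured TCP pose, the force and the opening at its end, in the units of the state.
- read_state(): the state, without advancing time (a new reading comes with each control period).
- capture(name): name is "scene" or "top"; returns a dict with "pixels" (480x640x3 uint8, red, green, blue), "vertical_fov" (degrees; the focal length in pixels is half the picture's height over the tangent of half this angle, whatever the lens; pixels are square), "cx", "cy" (the principal point, pixels), "dist" ([k1, k2, p1, p2, k3] as OpenCV has them; the pictures are not rectified), "rvec" (rotation vector, rad) and "tvec" (3), from world to camera coordinates, as OpenCV has them. Camera axes: x right, y down, z forward; pixel columns grow to the right and rows downward; lengths in m; the calibration is good to about 2 mm. A picture is of the moment at which its call begins. There is no depth.
- hand_in(): hands the job in, once; it reports no verdict.
The state is a dict: "time_s": time; "joint_positions": joint angles; "qvel": joint speeds; "tau": joint torques, N m; "position": TCP position; "tcp_rot": TCP orientation; "force": force on the tool from outside, world axes, zero at the start; "moment": the same for the moment, N m; "opening": opening from 0.0 (shut) to 1.0 (fully open).
Only numpy, scipy, OpenCV 4.12 (cv2) and the standard library are available. Lean on these libraries where they do the work, as an engineer would, in place of code of your own. Each camera call takes 0.05 s, during which the arm holds its last target.

### The job

Build up the strap-roller arbor standing upright on the bench: slide the brass spacer over the shaft right down onto the dark bearing, then lay the orange washer over the shaft flat on top of the spacer. Let go of both; I will screw on the red retaining knob afterwards.

Things in the scene. Friction and masses are not known exactly. Their poses are not given: they have to be found in the camera images.
- arbor_stand: Fixed upright arbor. Round grey base 110 mm across, 12 mm thick; on it a dark bearing 48 mm across, its top face 22 mm above the bench; from it a bright steel shaft, 20 mm in diameter, straight to 70 mm above the bench, then a nose tapering to 8 mm in diameter at the tip, 88 mm above the bench. Origin: on the shaft's axis, under the base, at bench height; z is up the shaft.
- brass_spacer: Loose yellow brass spacer ring lying flat, 50 mm outside diameter, 30 mm high, with a 32 mm bore right through, about 0.3 kg. Both faces alike. Origin: on its axis, in the underside; z is its axis, up. A dark steel spacer of the same size lies on the bench too and is not wanted.
- orange_washer: Loose bright orange plastic washer lying flat, 58 mm outside diameter, 10 mm thick, with a 32 mm bore right through, about 40 g. Both faces alike. Origin: on its axis, in the underside; z is its axis, up. A blue washer of the same size lies on the bench too and is not wanted.
Mind the look-alikes: they are no part of the job. Of the things shaped like the brass_spacer, the yellow one is meant.

How it is judged:
By the outcome, as a careful person would: the job done as asked, in the order asked, and still so for the second after the job is handed in, with the robot touching nothing.
It also fails if it takes over 61 s, if anything falls off the work surface, if the arm or the gripper's body presses on something with over 40 N, if the wrist force passes 120 N, or if a joint passes its speed limit or range.

## Working session

There is one attempt and no reset: what is moved stays moved. The work goes in short steps, Python scripts to look and compute and a tool call to move; the robot and the scene stay as the last step left them, time stands still between calls to the robot, and variables do not carry over. Pictures are saved under pics/ and viewed, and the job is handed in when it is done.

Besides the shell and the picture viewer there is one more tool, called as name(argument=value, ...) on one line, values as JSON. send_rows: Moves the arm, as the interface text tells. Its arguments: {"type":"object","properties":{"moves":{"type":"array","items":{"type":"number"}}},"required":["moves"]}

```bash
mkdir -p pics
python3 - <<'E'
from rig import *
import cv2,numpy as np
print({k:np.round(v,3).tolist() for k,v in read_state().items()})
for n in("scene","top"):
    c=capture(n); cv2.imwrite(f"pics/{n}0.png",c["pixels"][:,:,::-1]); print({k:v for k,v in c.items() if k!="pixels"})
E
```

```text
{'time_s': 0.0, 'joint_positions': [55.835, 30.28, 82.155, 0.001, 67.689, -10.226], 'qvel': [0.005, -0.142, -0.032, -0.108, 0.002, -0.043], 'tau': [0.001, -44.004, -17.659, 0.063, 0.058, -0.0], 'position': [0.253, 0.571, 0.222], 'tcp_rot': [[-0.914, 0.406, -0.001], [0.406, 0.914, -0.002], [0.0, -0.002, -1.0]], 'force': [-0.165, -0.145, 0.701], 'moment': [0.039, -0.01, 0.059], 'opening': 1.0}
{'vertical_fov': 48.61423000287389, 'cx': 326.43774915434716, 'cy': 249.5590696419093, 'dist': array([-0.05711029,  0.        ,  0.        ,  0.        ,  0.        ]), 'rvec': array([ 2.26920396,  0.99487463, -0.35370876]), 'tvec': array([-0.40861336, -0.28797521,  1.36710609])}
{'vertical_fov': 51.54589951033345, 'cx': 321.3574357524586, 'cy': 236.53202858590092, 'dist': array([-0.06239646,  0.        ,  0.        ,  0.        ,  0.        ]), 'rvec': array([ 2.18059954, -2.2420374 ,  0.08545082]), 'tvec': array([0.01818676, 0.5637053 , 0.78880716])}
```

View pics/scene0.png

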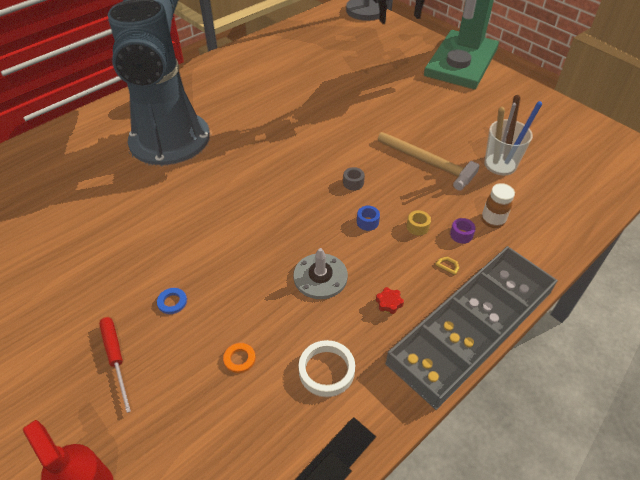

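View pics/top0.png

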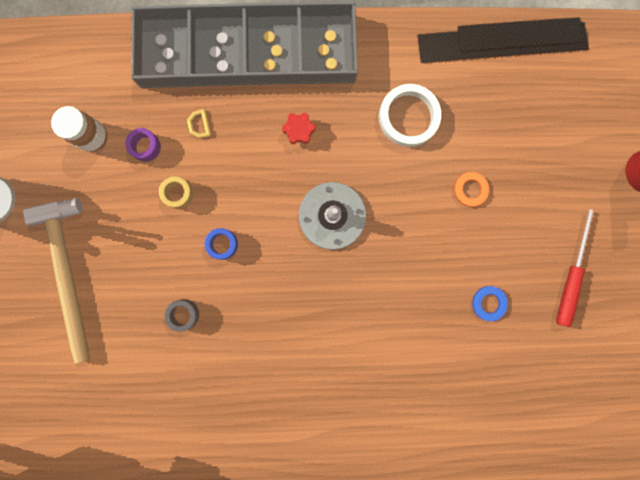

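```bash
cat > h.py <<'E'
from rig import *
import cv2,numpy as np
def K(c):
    f=240/np.tan(np.radians(c["vertical_fov"]/2)); return np.array([[f,0,c["cx"]],[0,f,c["cy"]],[0,0,1]])
def cast(c,px,z):
    u=cv2.undistortPoints(np.float64(px).reshape(-1,1,2),K(c),c["dist"]).reshape(-1,2)
    R=cv2.Rodrigues(c["rvec"])[0]; o=-R.T@c["tvec"]; d=np.c_[u,np.ones(len(u))]@R
    return o+d*((z-o[2])/d[:,2])[:,None]
def proj(c,P): return cv2.projectPoints(np.float64(P).reshape(-1,1,3),c["rvec"],c["tvec"],K(c),c["dist"])[0].reshape(-1,2)
def mask(c,lo,hi):
    return cv2.inRange(cv2.cvtColor(c["pixels"],cv2.COLOR_RGB2HSV),lo,hi)
def blobs(m,amin=80):
    cs,_=cv2.findContours(m,cv2.RETR_EXTERNAL,cv2.CHAIN_APPROX_NONE)
    return [k for k in cs if cv2.contourArea(k)>amin]
def circ(c,k,z):
    # hull of contour cast on mid-height plane -> min circle
    P=cast(c,cv2.convexHull(k).reshape(-1,2),z)[:,:2]
    (x,y),r=cv2.minEnclosingCircle(np.float32(P)); return round(x,4),round(y,4),round(r*2,4)
E
python3 - <<'E'
from h import *
for n in("scene","top"):
    c=capture(n); im=c["pixels"]; hsv=cv2.cvtColor(im,cv2.COLOR_RGB2HSV)
    pts={"scene":[(419,214),(231,357),(163,300)],"top":[(161,192),(459,189),(320,190)]}[n]
    for p in pts: print(n,p,hsv[p[1],p[0]])
    crops={"scene":[(370,150,130,130),(190,300,100,100),(270,230,110,80)],"top":[(110,90,130,170),(440,160,70,60),(280,170,110,90)]}[n]
    t=[cv2.resize(im[y:y+h,x:x+w,::-1],(260,260),interpolation=cv2.INTER_CUBIC) for x,y,w,h in crops]
    cv2.imwrite(f"pics/crop_{n}.png",np.hstack(t))
E
python3 -c "
import cv2,numpy as np
cv2.imwrite('pics/crops.png',np.vstack([cv2.imread('pics/crop_scene.png'),cv2.imread('pics/crop_top.png')]))"
```

```text
scene (419, 214) [ 20 162 123]
scene (231, 357) [ 13 184 177]
scene (163, 300) [110 161 152]
top (161, 192) [ 22 136 244]
top (459, 189) [ 14 167 252]
top (320, 190) [ 33  16 172]
```

View pics/crops.png

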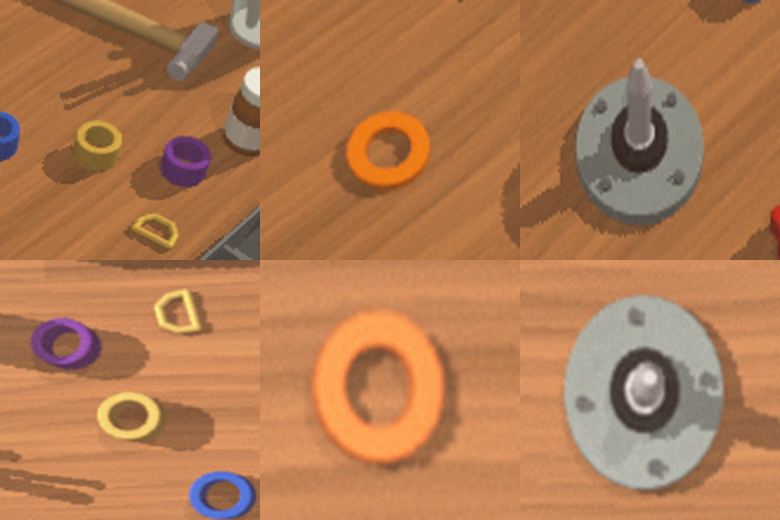

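The crop confirms the choice. Spacer candidates in the scene view are yellow (419,222), purple (463,231), blue (368,218), dark (353,178) and the yellow D-ring (447,266). I choose the yellow ring at (419,222). Washer candidates are orange (239,357), blue (172,300) and the white ring (327,368). I choose orange.

Run:
```python
from h import *
S={"scene":dict(sp=(400,205,40,35),wa=(215,335,50,45),ba=(285,240,70,65)),"top":dict(sp=(150,168,48,48),wa=(445,165,55,50),ba=(290,175,85,80))}
for n in("scene","top"):
    c=capture(n); hsv=cv2.cvtColor(c["pixels"],cv2.COLOR_RGB2HSV)
    print(n,"wood",hsv[235,420],hsv[330,230])
    for o,(x,y,w,h) in S[n].items():
        lab=c["pixels"]
        # grabcut-free: pick by colour
        if o=="sp": m=mask(c,(19,100,50),(32,255,255))
        if o=="wa": m=mask(c,(8,165,170),(17,255,255)) if n=="top" else mask(c,(8,200,150),(17,255,255))
        if o=="ba": m=mask(c,(25,0,90),(110,70,255))
        mm=np.zeros_like(m); mm[y:y+h,x:x+w]=m[y:y+h,x:x+w]
        k=max(blobs(mm,5),key=cv2.contourArea)
        z=dict(sp=.015,wa=.005,ba=.006)[o]
        if o=="ba" and n=="scene": pass
        P=circ(c,k,z); print(n,o,cv2.boundingRect(k),P)
        cv2.drawContours(lab,[k],-1,(255,0,255),1)
        cv2.imwrite(f"pics/m_{n}_{o}.png",cv2.resize(lab[y-10:y+h+10,x-10:x+w+10,::-1],(260,260),interpolation=0))
v=[np.hstack([cv2.imread(f"pics/m_{n}_{o}.png") for o in("sp","wa","ba")]) for n in("scene","top")]
cv2.imwrite("pics/m.png",np.vstack(v))
```

```text
scene wood [ 16 154 119] [ 13 159 172]
scene sp (407, 211, 24, 24) (0.6399, 0.2393, 0.0728)
scene wa (223, 343, 33, 29) (0.6338, -0.2459, 0.0603)
scene ba (303, 255, 44, 41) (0.595, -0.0107, 0.1076)
top wood [ 13 140 216] [ 13 139 198]
top sp (159, 177, 32, 31) (0.6414, 0.2376, 0.0535)
top wa (454, 172, 36, 35) (0.6379, -0.2494, 0.0612)
top ba (299, 183, 66, 66) (0.5987, -0.0159, 0.1081)
```

View pics/m.png

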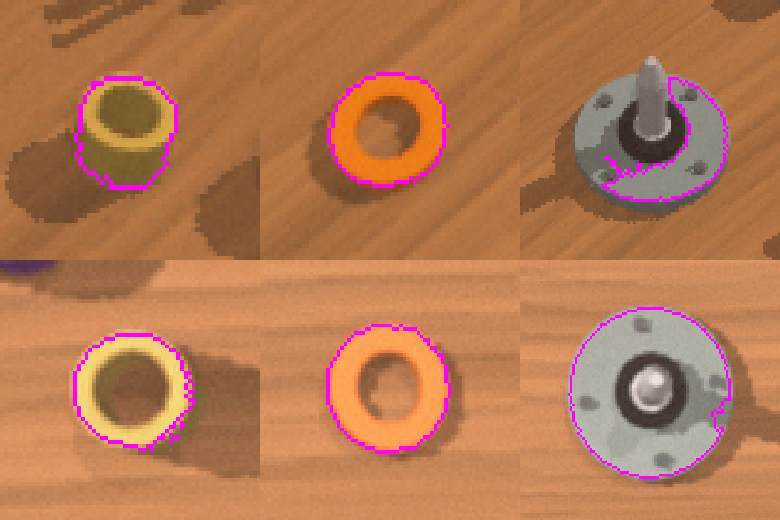

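Run:
```python
from h import *
for n in("scene","top"):
    c=capture(n)
    b={"scene":(285,235,72,68),"top":(290,175,85,80)}[n]
    x,y,w,h=b
    hsv=cv2.cvtColor(c["pixels"],cv2.COLOR_RGB2HSV)
    m=np.zeros((480,640),np.uint8); m[y:y+h,x:x+w]=((hsv[y:y+h,x:x+w,1]<85)).astype(np.uint8)*255
    k=max(blobs(m,5),key=cv2.contourArea)
    p=cv2.convexHull(k).reshape(-1,2)
    if n=="scene": # drop points near shaft tip
        p=np.array([q for q in k.reshape(-1,2) if abs(q[0]-320)>10])
    P=cast(c,p,.006)[:,:2]; print(n,"base circle",np.array(cv2.minEnclosingCircle(np.float32(P))[0]),cv2.minEnclosingCircle(np.float32(P))[1]*2, np.array(cv2.fitEllipse(np.float32(P))[0]))
    # spacer top
    x,y,w,h={"scene":(400,205,40,35),"top":(150,168,48,48)}[n]
    v={"scene":140,"top":170}[n]
    mm=mask(c,(19,100,v),(32,255,255)); m=np.zeros_like(mm); m[y:y+h,x:x+w]=mm[y:y+h,x:x+w]
    k=max(blobs(m,5),key=cv2.contourArea); P=cast(c,cv2.convexHull(k).reshape(-1,2),.03)[:,:2]
    e=cv2.fitEllipse(np.float32(P)); print(n,"spacer top",np.round(e[0],4),np.round(e[1],4))
    im=c["pixels"]; 
    # predicted overlays
    def ring(o,z,d,col):
        a=np.linspace(0,2*np.pi,60); q=proj(c,np.c_[o[0]+d/2*np.cos(a),o[1]+d/2*np.sin(a),0*a+z]); 
        return q
    S=4;big=cv2.resize(im[:,:,::-1],None,fx=S,fy=S,interpolation=cv2.INTER_NEAREST)
    for o,z,d in [((.598,-.0145),.0,.11),((.598,-.0145),.012,.11),((.598,-.0145),.022,.048),((.598,-.0145),.088,.008),((.6405,.2385),.03,.05),((.6405,.2385),0,.05),((.636,-.2475),.01,.058)]:
        q=((ring(o,z,d,0)+.5)*S).astype(np.int32); cv2.polylines(big,[q],True,(255,0,255),1)
    out=[]
    for (X,Y) in {"scene":[(320,270),(419,222),(239,357)],"top":[(332,216),(174,192),(472,190)]}[n]:
        out.append(cv2.resize(big[(Y-38)*S:(Y+38)*S,(X-38)*S:(X+38)*S],(266,266)))
    cv2.imwrite(f"pics/o_{n}.png",np.hstack(out))
cv2.imwrite("pics/o.png",np.vstack([cv2.imread("pics/o_scene.png"),cv2.imread("pics/o_top.png")]))
```

```text
scene base circle [ 0.59622896 -0.01245575] 0.11549534648656845 [ 0.59593076 -0.01217668]
scene spacer top [0.6425 0.2365] [0.0478 0.0528]
top base circle [ 0.5988245  -0.01597562] 0.11145860701799393 [ 0.59869814 -0.01612005]
top spacer top [0.6414 0.2345] [0.0474 0.049 ]
```

View pics/o.png

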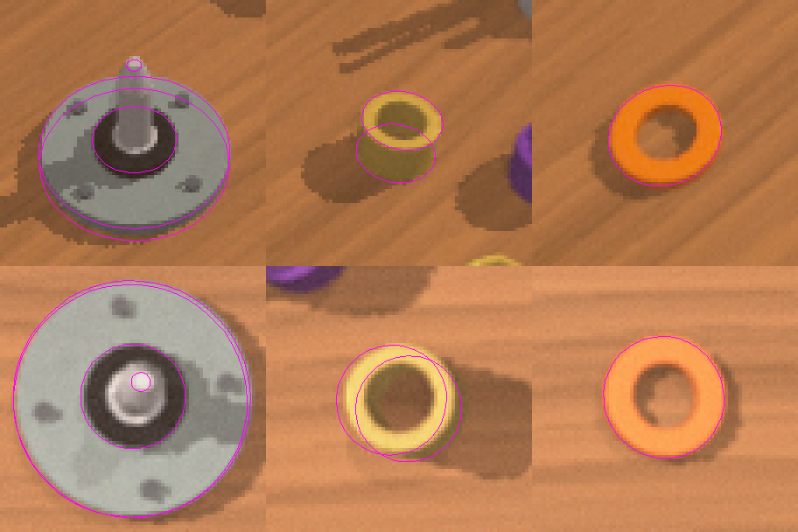

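The scene view and the top view differ by about 4 mm. I'll use the averages: spacer (0.642, 0.2355), arbor (0.598, -0.0145), washer (0.636, -0.2475).

send_rows(moves=[0,0,0,2.8,-2.4,0,1,0,0,0,2.8,-2.4,0,1,0,0,0,2.8,-2.4,0,1,0,0,0,2.8,-2.4,0,1,0,0,0,2.8,-2.4,0,1,0,0,0,2.8,-2.4,0,1,0,0,0,2.8,-2.4,0,1,0,0,0,2.8,-2.4,0,1,0,0,0,2.8,-2.4,0,1,0,0,0,2.8,-2.4,0,1,0,0,0,2.8,-2.4,0,1,0,0,0,2.8,-2.4,0,1,0,0,0,2.8,-2.4,0,1,0,0,0,2.5,-2.3,0,1,0,0,0,0,0,-3,1,0,0,0,0,0,-3,1,0,0,0,0,0,-3,1,0,0,0,0,0,0,1,0,0,0,0,0,0,1])

```text
time_s: 2.3
position: [0.6425, 0.2363, 0.1324]
tcp_rot: [[-0.914, 0.406, -0.001], [0.406, 0.914, -0.0], [0.001, -0.001, -1.0]]
force: [0.1, 0.4, -0.2]
opening: 1.002
```

send_rows(moves=[0,0,0,0,0,-3,1,0,0,0,0,0,-3,1,0,0,0,0,0,-2,1,0,0,0,0,0,0,1])

```text
time_s: 2.7
position: [0.6418, 0.2362, 0.0518]
tcp_rot: [[-0.914, 0.406, -0.002], [0.406, 0.914, -0.001], [0.002, -0.001, -1.0]]
force: [-0.4, -0.2, -1.0]
opening: 0.999
```

Run:
```python
from h import *
t=[]
for n,(x,y) in (("scene",(349,140)),("top",(100,110))):
    c=capture(n); t.append(cv2.resize(c["pixels"][y:y+150,x:x+150,::-1],(400,400)))
cv2.imwrite("pics/a1.png",np.hstack(t))
```

```text
(no output)
```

View pics/a1.png

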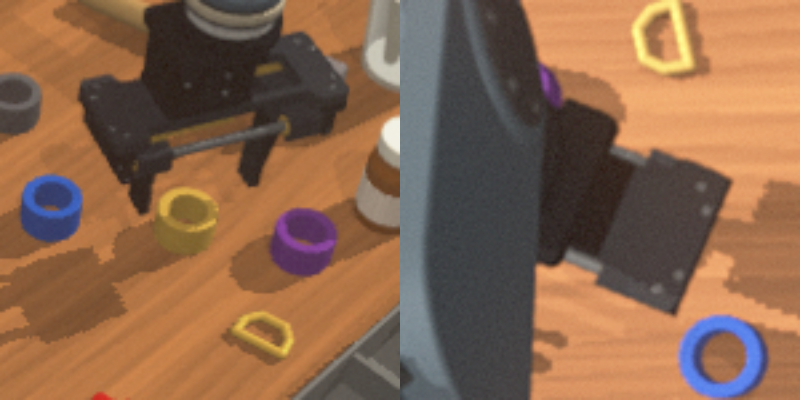

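The scene view shows the fingers straddling the yellow ring (crop about (187,218)), with the blue and purple rings clear. Descending and closing.

send_rows(moves=[0,0,0,0,0,-2,1,0,0,0,0,0,-2,1,0,0,0,0,0,-0.3,1,0,0,0,0,0,0,1,0,0,0,0,0,0,-1,0,0,0,0,0,0,-1,0,0,0,0,0,0,-1,0,0,0,0,0,0,-1,0,0,0,0,0,0,-1,0,0,0,0,0,0,-1,0,0,0,0,0,0,-1,0,0,0,0,0,0,-1])

```text
time_s: 4.0
position: [0.6424, 0.236, 0.0097]
tcp_rot: [[-0.914, 0.406, -0.0], [0.406, 0.914, -0.0], [0.0, -0.001, -1.0]]
force: [-1.0, -1.0, 1.8]
opening: 0.554
```

send_rows(moves=[0,0,0,0,0,1,-1,0,0,0,0,0,2,-1,0,0,0,0,0,3,-1,0,0,0,0,0,3,-1,0,0,0,0,0,3,-1,0,0,0,0,0,2,-1,0,0,0,-0.2,-1.2,0,-1,0,0,0,-0.4,-2.4,0,-1,0,0,0,-0.4,-2.4,0,-1,0,0,0,-0.4,-2.4,0,-1,0,0,0,-0.4,-2.4,0,-1,0,0,0,-0.4,-2.4,0,-1,0,0,0,-0.4,-2.4,0,-1,0,0,0,-0.4,-2.4,0,-1,0,0,0,-0.4,-2.4,0,-1,0,0,0,-0.4,-2.4,0,-1,0,0,0,-0.4,-2.3,0,-1,0,0,0,-0.2,-1.2,0,-1,0,0,0,0,0,0,-1,0,0,0,0,0,0,-1])

```text
time_s: 6.0
position: [0.598, -0.0264, 0.1489]
tcp_rot: [[-0.914, 0.406, -0.001], [0.406, 0.914, 0.001], [0.001, 0.0, -1.0]]
force: [-0.1, -0.1, -3.7]
opening: 0.556
```

Run:
```python
from h import *
print(read_state()["position"])
c=capture("scene"); cv2.imwrite("pics/b1.png",cv2.resize(c["pixels"][100:340,200:520,::-1],(800,600),interpolation=cv2.INTER_CUBIC))
```

```text
[ 0.59803623 -0.02640274  0.14892767]
```

View pics/b1.png

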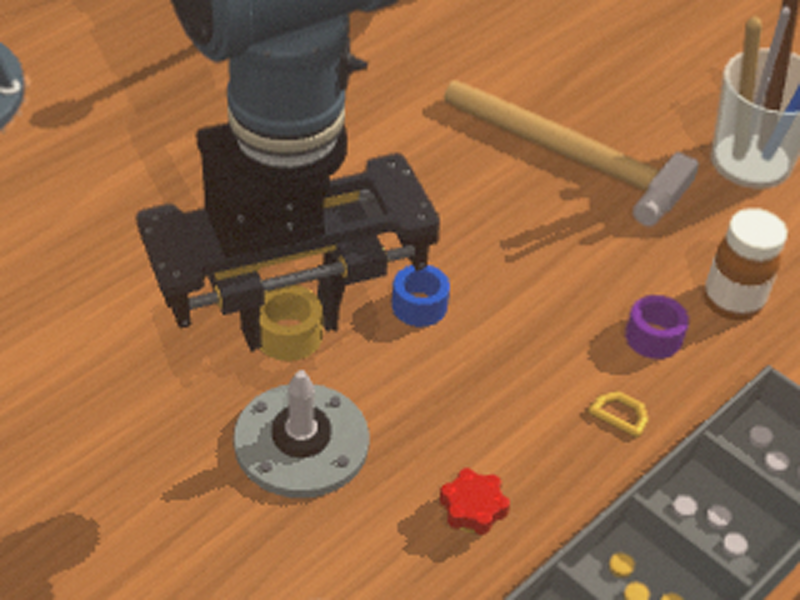

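Run:
```python
from h import *
p=read_state()["position"]
c=capture("scene"); S=6
big=cv2.resize(c["pixels"][:,:,::-1],None,fx=S,fy=S,interpolation=cv2.INTER_NEAREST)
a=np.linspace(0,2*np.pi,80)
for z,d in((.0203,.05),(.0203,.032),(-.0097,.05)):
    q=((proj(c,np.c_[p[0]+d/2*np.cos(a),p[1]+d/2*np.sin(a),0*a+p[2]+z])+.5)*S).astype(np.int32); cv2.polylines(big,[q],True,(255,0,255),1)
cv2.imwrite("pics/b2.png",big[200*S:280*S,270*S:370*S])
hsv=cv2.cvtColor(c["pixels"],cv2.COLOR_RGB2HSV)
m=np.zeros((480,640),np.uint8); m[210:245,300:332]=mask(c,(18,150,60),(32,255,255))[210:245,300:332]
k=max(blobs(m,5),key=cv2.contourArea); print(cv2.boundingRect(k), cast(c,[[np.mean([k[:,0,0].min(),k[:,0,0].max()]),np.mean([k[:,0,1].min(),k[:,0,1].max()])]],p[2]+.0053), p, proj(c,p+[0,0,.0053]))
```

```text
(304, 214, 25, 30) [[ 0.59674827 -0.02239209  0.1544108 ]] [ 0.59823922 -0.02595963  0.1491108 ] [[315.08391665 229.94350023]]
```

View pics/b2.png

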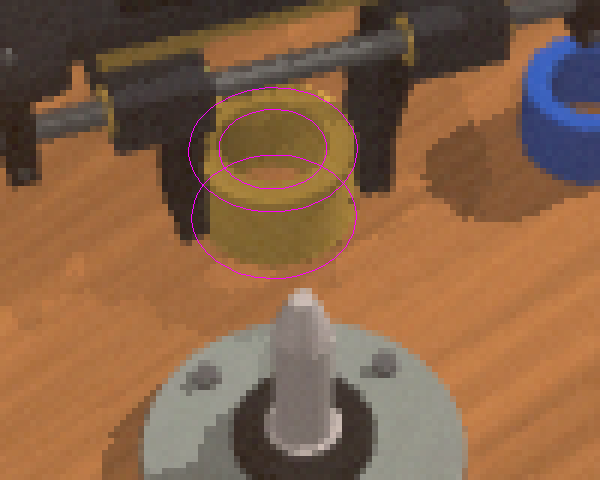

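send_rows(moves=[0,0,0,-0.1,0.6,0,-1,0,0,0,0,0.6,-1,-1,0,0,0,0,0,-1.8,-1,0,0,0,0,0,-1.6,-1,0,0,0,0,0,0,-1,0,0,0,0,0,0,-1])

```text
time_s: 6.7
position: [0.5973, -0.0139, 0.105]
tcp_rot: [[-0.914, 0.405, -0.001], [0.405, 0.914, 0.0], [0.001, -0.0, -1.0]]
force: [0.2, -0.3, -2.6]
opening: 0.555
```

```bash
cat > ov.py <<'E'
from h import *
import sys
# ov.py out n x y w h zbot height  : overlay ring at tcp
out,n=sys.argv[1:3]; x,y,w,h=map(int,sys.argv[3:7]); zb,hh,D=map(float,sys.argv[7:10])
p=read_state()["position"]; print(p)
c=capture(n); S=6
big=cv2.resize(c["pixels"][:,:,::-1],None,fx=S,fy=S,interpolation=cv2.INTER_NEAREST)
a=np.linspace(0,2*np.pi,80)
for z,d in((zb+hh,D),(zb+hh,.032),(zb,D)):
    q=((proj(c,np.c_[p[0]+d/2*np.cos(a),p[1]+d/2*np.sin(a),0*a+p[2]+z])+.5)*S).astype(np.int32); cv2.polylines(big,[q],True,(255,0,255),1)
cv2.imwrite(out,big[y*S:(y+h)*S,x*S:(x+w)*S])
E
python3 ov.py pics/b3.png scene 270 220 100 90 -.0097 .03 .05; python3 -c "
from h import *
c=capture('top');cv2.imwrite('pics/b3t.png',c['pixels'][:,:,::-1])"
```

```text
[ 0.59726208 -0.01389577  0.10502981]
```

View pics/b3.png

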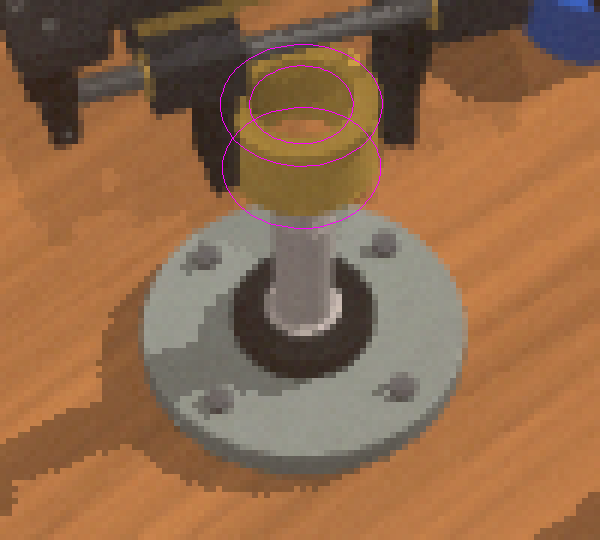

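View pics/b3t.png

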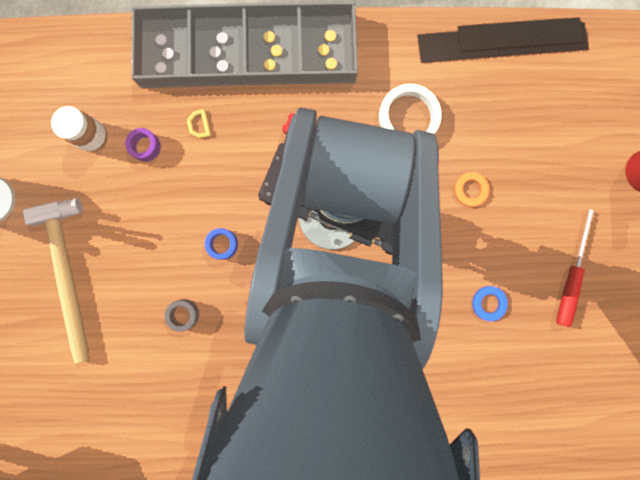

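send_rows(moves=[0,0,0,0,0,-1,-1,0,0,0,0,0,-1,-1,0,0,0,0,0,-1,-1,0,0,0,0,0,0,-1])

```text
time_s: 7.2
position: [0.596, -0.0146, 0.0735]
tcp_rot: [[-0.914, 0.406, -0.004], [0.406, 0.914, 0.001], [0.004, -0.001, -1.0]]
force: [-0.6, -0.9, -2.9]
opening: 0.56
```

```bash
python3 ov.py pics/b4.png scene 270 220 100 90 -.0097 .03 .05
```

```text
[ 0.59601286 -0.01456338  0.07352964]
```

View pics/b4.png

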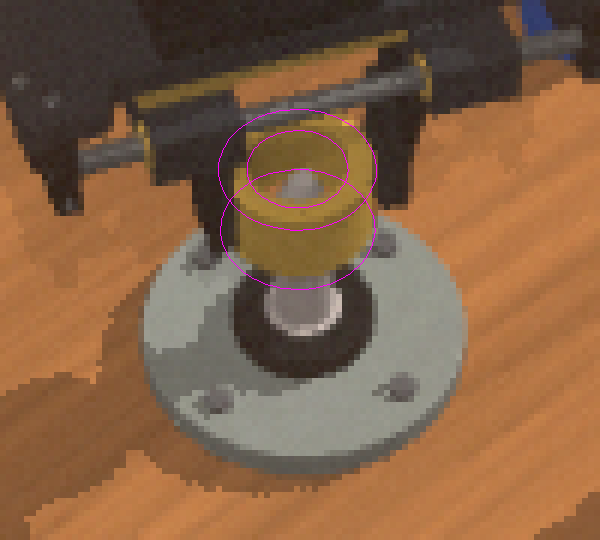

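send_rows(moves=[0,0,0,0,0,-1,-1,0,0,0,0,0,-1,-1,0,0,0,0,0,-1,-1,0,0,0,0,0,-0.6,-1,0,0,0,0,0,-0.2,-1,0,0,0,0,0,0,-1,0,0,0,0,0,0,-1])

```text
time_s: 7.95
position: [0.5978, -0.0148, 0.0377]
tcp_rot: [[-0.914, 0.406, 0.001], [0.406, 0.914, -0.0], [-0.001, 0.0, -1.0]]
force: [0.7, 0.1, -3.4]
opening: 0.555
```

```bash
python3 ov.py pics/b5.png scene 270 220 100 90 -.0097 .03 .05
```

```text
[ 0.59782072 -0.01482066  0.03773148]
```

View pics/b5.png

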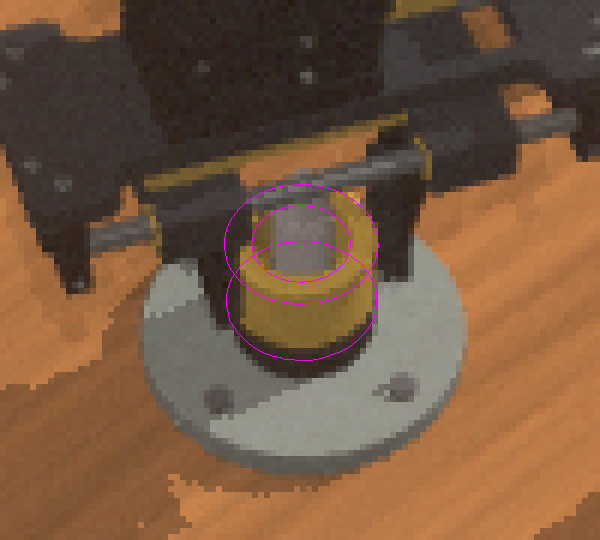

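send_rows(moves=[0,0,0,0,0,-0.2,-1,0,0,0,0,0,-0.2,-1,0,0,0,0,0,-0.15,-1,0,0,0,0,0,0,-1,0,0,0,0,0,0,-1])

```text
time_s: 8.5
position: [0.5975, -0.0147, 0.032]
tcp_rot: [[-0.914, 0.406, -0.0], [0.406, 0.914, 0.0], [0.0, -0.0, -1.0]]
force: [-0.2, -0.5, -3.0]
opening: 0.564
```

send_rows(moves=[0,0,0,0,0,-0.1,-1,0,0,0,0,0,0,-1,0,0,0,0,0,0,-1])

```text
time_s: 8.8
position: [0.5977, -0.0148, 0.0316]
tcp_rot: [[-0.914, 0.406, 0.0], [0.406, 0.914, -0.0], [-0.0, 0.0, -1.0]]
force: [-1.2, 0.4, 3.5]
opening: 0.56
```

Contact: Fz went from -3 to +3.5 N at the expected height. Releasing and lifting.

send_rows(moves=[0,0,0,0,0,0,0.2,0,0,0,0,0,0,0.6,0,0,0,0,0,0,1,0,0,0,0,0,0,1,0,0,0,0,0,0,1,0,0,0,0,0,0,1,0,0,0,0,0,0,1,0,0,0,0,0,1,1,0,0,0,0,0,2,1,0,0,0,0,0,3,1,0,0,0,0,0,3,1,0,0,0,0,0,2,1,0,0,0,0.3,-1.5,0,1,0,0,0,0.3,-2.5,0,1,0,0,0,0.3,-2.5,0,1,0,0,0,0.3,-2.5,0,1,0,0,0,0.3,-2.5,0,1,0,0,0,0.3,-2.5,0,1,0,0,0,0.3,-2.5,0,1])

```text
time_s: 10.7
position: [0.6179, -0.1817, 0.1399]
tcp_rot: [[-0.914, 0.406, -0.002], [0.406, 0.914, 0.0], [0.002, -0.0, -1.0]]
force: [0.8, 0.7, -0.2]
opening: 0.999
```

Run:
```python
from h import *
t=[]
for n,(x,y) in (("scene",(270,220)),("top",(280,170))):
    c=capture(n); t.append(cv2.resize(c["pixels"][y:y+100,x:x+100,::-1],(400,400)))
cv2.imwrite("pics/c1.png",np.hstack(t))
```

```text
(no output)
```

View pics/c1.png

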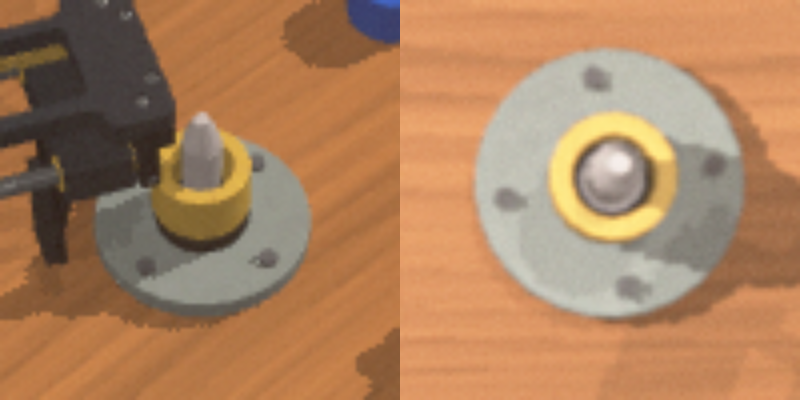

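The spacer is seated on the bearing and concentric with the shaft in the top view. Next is the washer.

send_rows(moves=[0,0,0,0.6,-2.3,0,1,0,0,0,0.6,-2.3,0,1,0,0,0,0.5,-2,0,1,0,0,0,0,0,-3,1,0,0,0,0,0,-3,1,0,0,0,0,0,-3,1,0,0,0,0,0,0,1,0,0,0,0,0,0,1])

```text
time_s: 11.6
position: [0.6349, -0.2453, 0.0503]
tcp_rot: [[-0.914, 0.406, -0.002], [0.406, 0.914, 0.001], [0.002, 0.0, -1.0]]
force: [-0.2, 0.7, 0.1]
opening: 1.001
```

Run:
```python
from h import *
s=read_state(); p=s["position"]; print(p)
c=capture("scene"); x,y=190,300; S=6
big=cv2.resize(c["pixels"][:,:,::-1],None,fx=S,fy=S,interpolation=0)
a=np.linspace(0,2*np.pi,80)
q=((proj(c,np.c_[p[0]+.029*np.cos(a),p[1]+.029*np.sin(a),0*a+.01])+.5)*S).astype(int); cv2.polylines(big,[q.astype(np.int32)],True,(255,0,255),1)
cv2.imwrite("pics/d1.png",big[y*S:(y+90)*S,x*S:(x+100)*S])
```

```text
[ 0.6349162  -0.24530417  0.05030352]
```

View pics/d1.png

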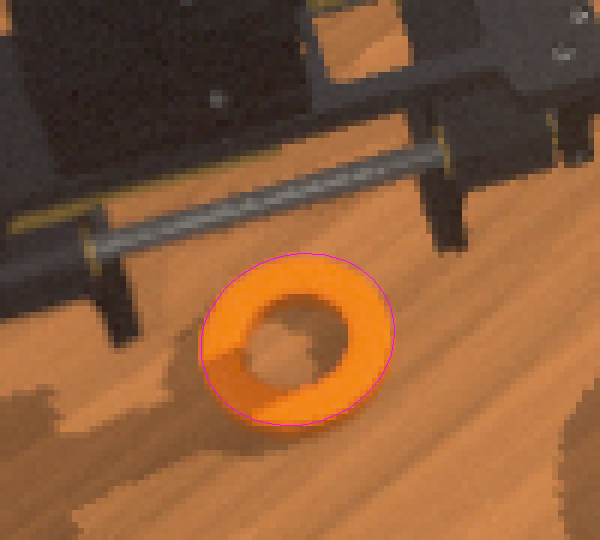

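send_rows(moves=[0,0,0,0.1,-0.2,-2,1,0,0,0,0,0,-2,1,0,0,0,0,0,-0.5,1,0,0,0,0,0,-0.2,1,0,0,0,0,0,0,1,0,0,0,0,0,0,1])

```text
time_s: 12.25
position: [0.6375, -0.2482, 0.0055]
tcp_rot: [[-0.914, 0.406, 0.002], [0.406, 0.914, -0.001], [-0.002, -0.0, -1.0]]
force: [0.1, -0.2, -0.1]
opening: 1.001
```

send_rows(moves=[0,0,0,0,0,-0.2,1,0,0,0,0,0,0,1,0,0,0,0,0,0,0.6,0,0,0,0,0,0,0.4,0,0,0,0,0,0,0.2,0,0,0,0,0,0,-0.5,0,0,0,0,0,0,-1,0,0,0,0,0,0,-1,0,0,0,0,0,0,-1,0,0,0,0,0,0,-1])

```text
time_s: 13.25
position: [0.6365, -0.2478, 0.002]
tcp_rot: [[-0.914, 0.406, -0.0], [0.406, 0.914, 0.0], [0.0, -0.0, -1.0]]
force: [-0.2, -0.2, -1.0]
opening: 0.652
```

```bash
python3 ov.py pics/d2.png scene 190 310 100 90 -.0035 .01 .058
```

```text
[ 0.63651746 -0.24776081  0.00198814]
```

View pics/d2.png

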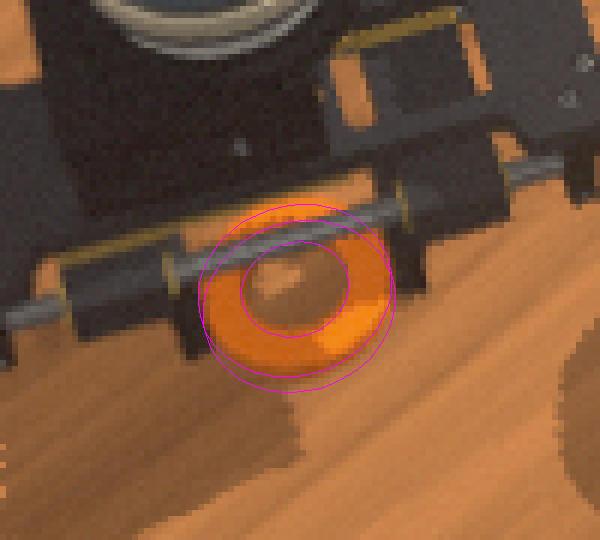

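send_rows(moves=[0,0,0,0,0,0.5,-1,0,0,0,0,0,1.5,-1,0,0,0,0,0,3,-1,0,0,0,0,0,3,-1,0,0,0,0,0,3,-1,0,0,0,0,0,2,-1,0,0,0,-0.2,1.3,0,-1,0,0,0,-0.4,2.2,0,-1,0,0,0,-0.4,2.2,0,-1,0,0,0,-0.4,2.2,0,-1,0,0,0,-0.4,2.2,0,-1,0,0,0,-0.4,2.2,0,-1,0,0,0,-0.4,2.2,0,-1,0,0,0,-0.4,2.2,0,-1,0,0,0,-0.4,2.2,0,-1,0,0,0,-0.4,2.2,0,-1,0,0,0,-0.2,2.2,0,-1,0,0,0,0,0,0,-1,0,0,0,0,0,0,-1])

```text
time_s: 15.2
position: [0.5962, -0.0136, 0.1319]
tcp_rot: [[-0.915, 0.404, -0.0], [0.404, 0.915, -0.0], [0.0, -0.0, -1.0]]
force: [0.3, 0.5, -0.7]
opening: 0.654
```

```bash
python3 ov.py pics/e1.png scene 270 190 100 90 -.002 .01 .058
```

```text
[ 0.59623089 -0.01364807  0.13188662]
```

View pics/e1.png

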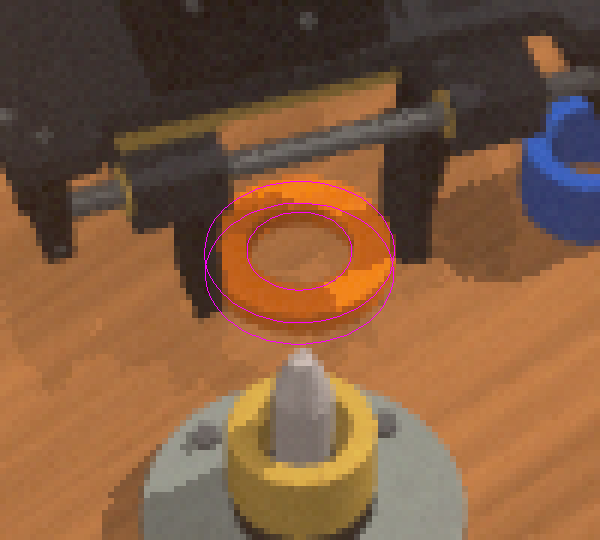

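send_rows(moves=[0,0,0,0.1,-0.1,-1,-1,0,0,0,0,0,-1.5,-1,0,0,0,0,0,-1.5,-1,0,0,0,0,0,-1,-1,0,0,0,0,0,0,-1,0,0,0,0,0,0,-1])

```text
time_s: 15.85
position: [0.5977, -0.0163, 0.0818]
tcp_rot: [[-0.914, 0.406, -0.0], [0.406, 0.914, 0.0], [0.0, -0.0, -1.0]]
force: [0.8, 0.9, 0.2]
opening: 0.658
```

```bash
python3 ov.py pics/e2.png scene 270 190 100 90 -.002 .01 .058
```

```text
[ 0.59766518 -0.01625873  0.08175736]
```

View pics/e2.png

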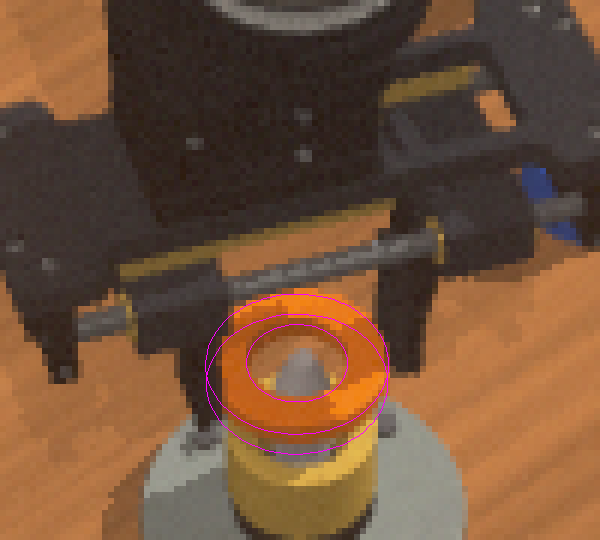

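send_rows(moves=[0,0,0,0,0.15,-0.6,-1,0,0,0,0,0,-0.8,-1,0,0,0,0,0,-0.6,-1,0,0,0,0,0,-0.4,-1,0,0,0,0,0,0,-1,0,0,0,0,0,0,-1])

```text
time_s: 16.5
position: [0.5975, -0.0142, 0.0579]
tcp_rot: [[-0.914, 0.406, -0.0], [0.406, 0.914, 0.0], [0.0, -0.0, -1.0]]
force: [0.7, -0.0, -0.3]
opening: 0.657
```

send_rows(moves=[0,0,0,0,0,-0.15,-1,0,0,0,0,0,-0.15,-1,0,0,0,0,0,0,-1,0,0,0,0,0,0,-1])

```text
time_s: 16.9
position: [0.5976, -0.0143, 0.0551]
tcp_rot: [[-0.914, 0.406, 0.0], [0.406, 0.914, -0.0], [-0.0, 0.0, -1.0]]
force: [1.0, -0.2, -0.3]
opening: 0.654
```

send_rows(moves=[0,0,0,0,0,-0.1,-1,0,0,0,0,0,-0.05,-1,0,0,0,0,0,0,-1,0,0,0,0,0,0,-1])

```text
time_s: 17.3
position: [0.5977, -0.0143, 0.0539]
tcp_rot: [[-0.914, 0.406, 0.0], [0.406, 0.914, -0.0], [-0.0, 0.0, -1.0]]
force: [-1.4, 0.5, 4.1]
opening: 0.652
```

```bash
python3 ov.py pics/e3.png scene 270 190 100 90 -.002 .01 .058
```

```text
[ 0.59768516 -0.01429326  0.05394095]
```

View pics/e3.png

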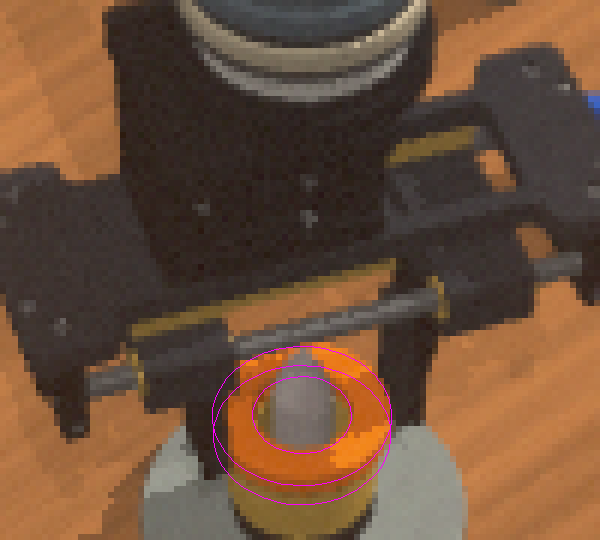

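Contact at Fz = +4.1 N, at the expected height of 0.054. Releasing, lifting straight up and moving clear.

send_rows(moves=[0,0,0,0,0,0,0.4,0,0,0,0,0,0,0.7,0,0,0,0,0,0,1,0,0,0,0,0,0,1,0,0,0,0,0,0,1,0,0,0,0,0,0,1,0,0,0,0,0,0,1,0,0,0,0,0,1,1,0,0,0,0,0,2,1,0,0,0,0,0,3,1,0,0,0,0,0,3,1,0,0,0,0,0,2,1,0,0,0,0.3,-2,0,1,0,0,0,0.3,-3,0,1,0,0,0,0.3,-3,0,1,0,0,0,0.3,-3,0,1,0,0,0,0.3,-3,0,1,0,0,0,0.3,-3,0,1,0,0,0,0,0,0,1,0,0,0,0,0,0,1])

```text
time_s: 19.35
position: [0.6153, -0.1846, 0.164]
tcp_rot: [[-0.913, 0.407, 0.0], [0.407, 0.913, 0.001], [0.0, 0.001, -1.0]]
force: [-0.2, 0.1, 0.1]
opening: 1.0
```

Run:
```python
from h import *
t=[]
for n,(x,y) in (("scene",(270,220)),("top",(280,170))):
    c=capture(n); t.append(cv2.resize(c["pixels"][y:y+100,x:x+100,::-1],(400,400)))
cv2.imwrite("pics/f1.png",np.hstack(t))
```

```text
(no output)
```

View pics/f1.png

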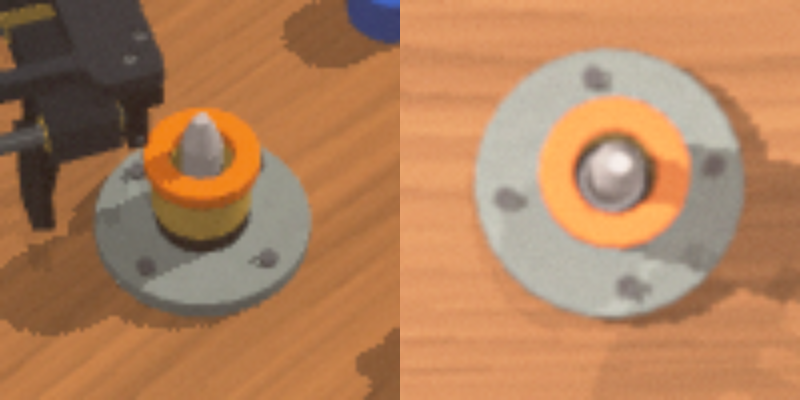

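Both views show the washer flat on the brass spacer and concentric with the shaft, and the spacer on the bearing. The robot is clear.

```bash
python3 -c "
from rig import *
print(hand_in())"
```

```text
the job is handed in; nothing more can be done
None
```

The brass spacer is on the shaft, down on the dark bearing, and the orange washer lies flat on top of it. Both are released, and I handed the job in at about 19.5 s of the 61 s allowed.

- **Seating:** both parts touched down within about 0.5 mm of the expected heights. The spacer touched at tool height 31.6 mm, with the vertical force going from -3 to +3.5 N. The washer touched at 53.9 mm, from -0.3 to +4.1 N.
- **Final pictures:** both views show the washer flat and the stack centred on the shaft. The gripper is open and about 17 cm to the side, with its force reading near zero.
- **What disagreed:** the two cameras differed by 2–5 mm on positions at the start, so I used their averages. I also overshot sideways by 12 mm while carrying the spacer over, and corrected it above the shaft before lowering. Nothing was touched.

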